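Close the kitchen canisters with their own lids

TASK

Put each of the four wooden lids on the blue canister it belongs to, by shape and size, so that it sits fully down and flat in the mouth with its sides in line with the canister's. Lower the lids on gently rather than dropping them, leave the canisters standing where they are, and do not disturb the jar or the mug.

Things in the scene. Friction and masses are not known exactly. Their poses are not given: they have to be found in the camera images.
- can_large: Large round open canister, blue stoneware, upright: outer diameter 102 mm, mouth (inner) diameter 92 mm, height 75 mm. Walls 5 mm, loose, 0.6 kg, empty. Origin: centre of its underside, z up.
- can_small: Small round open canister, blue stoneware, upright: outer diameter 70 mm, mouth diameter 60 mm, height 60 mm. Walls 5 mm, loose, 0.6 kg, empty. Origin: centre of its underside, z up.
- can_square: Square open canister, blue stoneware, upright: outside 90 x 90 mm, mouth 80 x 80 mm, height 68 mm; its x and y axes run along the sides. Walls 5 mm, loose, 0.6 kg, empty. Origin: centre of its underside, z up.
- can_oblong: Oblong open canister, blue stoneware, upright: outside 110 mm along its x by 66 mm along its y, mouth 100 x 56 mm, height 55 mm. Walls 5 mm, loose, 0.6 kg, empty. Origin: centre of its underside, z up.
- lid_large: Lid of the large round canister, light wood: plug 80 mm diameter, flange 108 mm diameter, round grip 22 mm diameter. Lies plug down. Origin: centre of the plug's underside, z up; plug 0 to 10 mm, flange 10 to 16, grip in the middle 16 to 50 mm. About 0.1 kg. Seated, the flange rests on the rim, the plug 10 mm inside the mouth with 6 mm play all round.
- lid_small: Lid of the small round canister, light wood: plug 48 mm diameter, flange 76 mm diameter, round grip 22 mm diameter. Lies plug down. Origin: centre of the plug's underside, z up; plug 0 to 10 mm, flange 10 to 16, grip in the middle 16 to 50 mm. About 0.1 kg. Seated, the flange rests on the rim, the plug 10 mm inside the mouth with 6 mm play all round.
- lid_square: Lid of the square canister, light wood: plug 68 x 68 mm, flange 96 x 96 mm, square grip 22 x 22 mm, all with sides along its x and y axes. Lies plug down. Origin: centre of the plug's underside, z up; plug 0 to 10 mm, flange 10 to 16, grip in the middle 16 to 50 mm. About 0.1 kg. Seated, the flange rests on the rim, the plug 10 mm inside the mouth with 6 mm play all round.
- lid_oblong: Lid of the oblong canister, light wood: plug 88 x 44 mm, flange 116 x 72 mm, bar grip 50 x 16 mm, the long way of all three along its x axis. Lies plug down. Origin: centre of the plug's underside, z up; plug 0 to 10 mm, flange 10 to 16, grip in the middle 16 to 50 mm. About 0.1 kg. Seated, the flange rests on the rim, the plug 10 mm inside the mouth with 6 mm play all round.
- jar: Bystander: closed glass jar with a black cap, 84 mm diameter, 110 mm high. Origin: centre of its underside.
- mug: Bystander: white mug, 76 mm diameter, 88 mm high, handle at its +y. Origin: centre of its underside.
Not all that is in view belongs to the job. What is shaped like the lid_square but orange or red is not meant.

How it is judged (in metres and radians):
At the end, for the whole second after the job is handed in: Every lid lies flat (within 0.06 rad) and at rest on its own upright canister, its flange on the rim within 4 mm of height, centred within 9 mm; the square and the oblong lid turned to within 0.21 rad of their canisters' sides (any of the four ways for the square, either way for the oblong) (horizontal distance between lid_large and can_large below 0.009 m and z of lid_large in the frame of can_large between 0.061 and 0.069 m and angle between each of lid_large, can_large, lid_small, can_small, lid_square, can_square, lid_oblong, can_oblong's own z axis and vertical below 0.06 rad and linear speed of each of lid_large, can_large, lid_small, can_small, lid_square, can_square, lid_oblong, can_oblong below 0.01 m/s and horizontal distance between lid_small and can_small below 0.009 m and z of lid_small in the frame of can_small between 0.046 and 0.054 m and horizontal distance between lid_square and can_square below 0.009 m and z of lid_square in the frame of can_square between 0.054 and 0.062 m and (angle between the x axis of lid_square and the x axis of can_square, either way round below 0.21 rad or angle between the x axis of lid_square and the y axis of can_square, either way round below 0.21 rad) and horizontal distance between lid_oblong and can_oblong below 0.009 m and z of lid_oblong in the frame of can_oblong between 0.041 and 0.049 m and angle between the x axis of lid_oblong and the x axis of can_oblong, either way round below 0.21 rad); the robot touches nothing.
It fails at once if a lid is dropped on its canister (comes down faster than 0.8 m/s) ((horizontal distance between lid_large and can_large below 0.04 m and z of lid_large in the frame of can_large between 0.061 and 0.09 m and linear speed of lid_large above 0.8 m/s) or (horizontal distance between lid_small and can_small below 0.04 m and z of lid_small in the frame of can_small between 0.046 and 0.075 m and linear speed of lid_small above 0.8 m/s) or (horizontal distance between lid_square and can_square below 0.04 m and z of lid_square in the frame of can_square between 0.054 and 0.083 m and linear speed of lid_square above 0.8 m/s) or (horizontal distance between lid_oblong and can_oblong below 0.04 m and z of lid_oblong in the frame of can_oblong between 0.041 and 0.07 m and linear speed of lid_oblong above 0.8 m/s)).
It fails at once if a canister is tipped by more than 0.35 rad or shoved more than 40 mm from its place ((angle between can_large's own z axis and vertical above 0.35 rad or distance of can_large from where it was at the start of the episode above 0.04 m) or (angle between can_small's own z axis and vertical above 0.35 rad or distance of can_small from where it was at the start of the episode above 0.04 m) or (angle between can_square's own z axis and vertical above 0.35 rad or distance of can_square from where it was at the start of the episode above 0.04 m) or (angle between can_oblong's own z axis and vertical above 0.35 rad or distance of can_oblong from where it was at the start of the episode above 0.04 m)).
It fails at once if the jar or the mug is moved more than 30 mm or tipped by more than 0.35 rad ((distance of jar from where it was at the start of the episode above 0.03 m or angle between jar's own z axis and vertical above 0.35 rad) or (distance of mug from where it was at the start of the episode above 0.03 m or angle between mug's own z axis and vertical above 0.35 rad)).
It also fails if it takes over 122 s, if anything falls off the work surface, if the arm or the gripper's body presses on something with over 40 N, if the wrist force passes 120 N, or if a joint passes its speed limit or range.

ROBOT

A 6-joint arm with a two-finger parallel gripper is mounted at the origin on the work surface. World frame = base frame: x ahead of the robot, y to its left, z up, the work surface at z = 0. Lengths are in m, angles in degrees, forces in N, time in s.
With the tool pointing down it reaches from about 0.425 to 1.125 m from the base axis. Payload 14.9 kg.
Tool frame: the origin (TCP) lies at the very end of the fingers, on their centre line; the grasp point (between the pads) lies tcp_to_grasp behind it (tcp_to_grasp is the distance from the TCP to the grasp point, in m); x points along the fingers, z is the direction in which the jaws open and shut, and the axes are right-handed (so a half turn about x gives the same grasp; the last joint's range is limited). The gripper opens to 91 mm and grips with 3 to 60 N. Pads are 32 mm wide; open, the fingers measure 118 mm over their backs; the gripper's body (76 mm by 178 mm) begins 60 mm behind the grasp point.
Start: joints at [63.638, 21.709, 99.362, -0, 58.929, -1.908], TCP at [0.29, 0.637, 0.214] pointing down, gripper open.
Joint ranges: [-158.91, 158.91], [-42.39, 125.64], [0.06, 152.35], [-60.88, 240.88], [17.5, 164.5], [-176.32, 176.32]. Speed limits (degrees/s): [108.29, 108.29, 136.94, 180, 180, 180].

INTERFACE

Orientations are given as a 3x3 rotation matrix whose columns are the frame's x, y, z axes.
In Python, from station import * gives the robot as it stands. The module is installed in compiled form; this text tells all that it offers.
- The arm moves only by the shell command python3 -m jog 'ROWS' [FORCE]. ROWS is JSON, a list of rows, each an object with "linear": the shift along the tool's x, y, z in mm, a list of three; "roll": the turn about the tool's x in degrees; "hand": the closure, from 0 (fully open) to 1 (shut). A call has 1 to 12 rows; each row is the pose to reach, as a shift and turn from the pose commanded when the call began, along the tool's axes at that moment; what a row does not reach only later rows make up. A row lasts 1/8 s, in which the tool goes at most 62.5 mm and 10.7 degrees, less where a joint would pass 70% of its speed; a pose out of reach is approached as far as the arm can. A call with a gripper value outside its range is refused whole. The fingers move at their own pace and stop on an object; FORCE is the grip in N (left out, the last holds). Time passes only in rows, so rows that repeat a pose let the fingers close. It gives the time, the measured TCP pose, the force and the opening at its end, in the units of the state.
- sense(): the state, without advancing time (a new reading comes with each control period).
- read_camera(name): name is "scene" or "side" or "wrist"; returns the picture (420x560x3 uint8, red, green, blue); there is no depth.
- get_calibration(name): a dict with "fx", "fy", "cx", "cy" (pixels), "distortion" ([k1, k2, p1, p2, k3] as OpenCV has them; the pictures are not rectified), "extrinsics" (4x4, takes a point from world to camera coordinates). Camera axes: x right, y up, looking along -z (the intrinsics and any distortion apply to the point x, -y, -z); pixel columns grow to the right and rows downward; lengths in m; the calibration is good to about 2 mm. A picture is of the moment at which its call begins: read the wrist's pose just before it. get_calibration takes no time and is no camera call; for the wrist camera it gives the pose at the moment of the call.
- sign_off(): hands the job in, once; it reports no verdict.
The state is a dict: "time_s": time; "joints": joint angles; "qvel": joint speeds; "effort": joint torques, N m; "position": TCP position; "ee_rot": TCP orientation; "contact_force": force on the tool from outside, world axes, zero at the start; "wrist_torque": the same for the moment, N m; "grip_width": finger opening in m.
Only numpy, scipy, OpenCV 4.12 (cv2) and the standard library are available. Lean on these libraries where they do the work, as an engineer would, in place of code of your own. Each camera call takes 0.05 s, during which the arm holds its last target.

## Working session

There is one attempt and no reset: what is moved stays moved. The work goes in short steps, Python scripts to look and compute and a shell command to move; the robot and the scene stay as the last step left them, time stands still between calls to the robot, and variables do not carry over. Pictures are saved under pics/ and viewed, and the job is handed in when it is done.

```bash
mkdir -p pics; python3 - <<'E'
from station import *
import cv2
s=sense()
for k,v in s.items(): print(k,v)
for n in ["scene","side","wrist"]:
    c=get_calibration(n); print(n,c)
    im=read_camera(n); cv2.imwrite(f"pics/{n}0.png",im[:,:,::-1])
E
ls
```

```text
time_s 0.0
joints [ 6.36366727e+01  2.17382615e+01  9.93963071e+01  1.57135539e-03
  5.89281456e+01 -1.90574262e+00]
qvel [-0.09397957  0.03668562  0.02393043  0.01473286  0.12877935  0.05861934]
effort [-3.74311567e-04 -7.63722539e+01 -4.34354496e+01  6.51458278e-02
  4.24829498e-02 -7.41623876e-05]
position [0.28960988 0.63683854 0.21328531]
ee_rot [[-5.07103661e-04 -9.10262133e-01  4.14032115e-01]
 [-9.70298727e-04  4.14032421e-01  9.10261618e-01]
 [-9.99999401e-01  5.98621650e-05 -1.09318355e-03]]
contact_force [ 0.35453334  0.43215383 -0.24379278]
wrist_torque [-0.0441037   0.00347479  0.03962421]
grip_width 0.09122729017728858
scene {'fx': 537.6768001702383, 'fy': 537.6768001702383, 'cx': 284.0438796446488, 'cy': 213.97247257680436, 'distortion': array([0.0532258, 0.       , 0.       , 0.       , 0.       ]), 'extrinsics': array([[ 0.79433808,  0.60708122,  0.02189533, -0.41641817],
       [-0.41233737,  0.51235548,  0.75330588,  0.17598667],
       [ 0.44609966, -0.60740781,  0.65730574, -1.74714489],
       [ 0.        ,  0.        ,  0.        ,  1.        ]])}
side {'fx': 3
[... 206 characters left out ...]
0.78977585, -0.61316464,  0.01682959, -0.41783605],
       [ 0.31008201,  0.42276789,  0.8515377 , -0.17844706],
       [-0.52924782, -0.66730536,  0.52402319, -0.81009142],
       [ 0.        ,  0.        ,  0.        ,  1.        ]])}
wrist {'fx': 312.13575081179926, 'fy': 312.13575081179926, 'cx': 276.57174685817847, 'cy': 208.68814960561298, 'distortion': array([-0.07246643,  0.        ,  0.        ,  0.        ,  0.        ]), 'extrinsics': array([[ 0.41429715,  0.91013832, -0.00247115, -0.69829116],
       [-0.88165847,  0.40065615, -0.24930501,  0.02846395],
       [-0.22591197,  0.10546506,  0.96842186, -0.39046945],
       [ 0.        ,  0.        ,  0.        ,  1.        ]])}
pics
```

View pics/scene0.png

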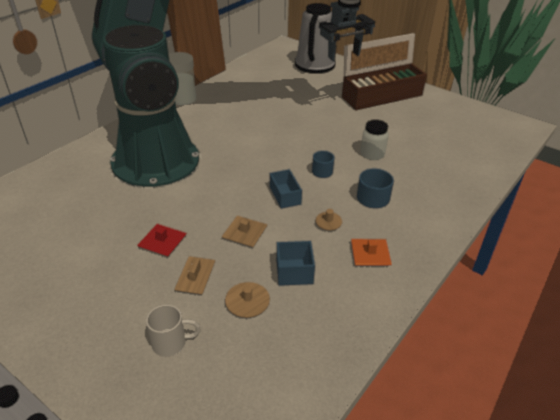

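View pics/side0.png

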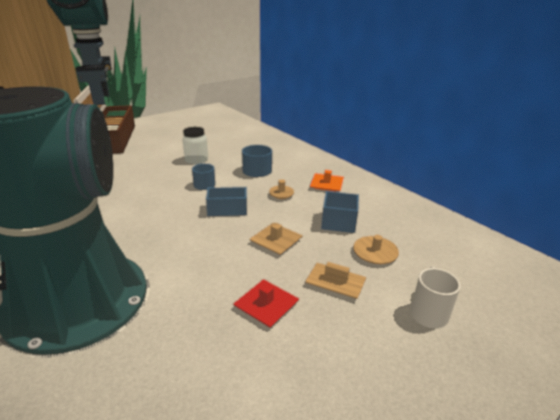

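View pics/wrist0.png

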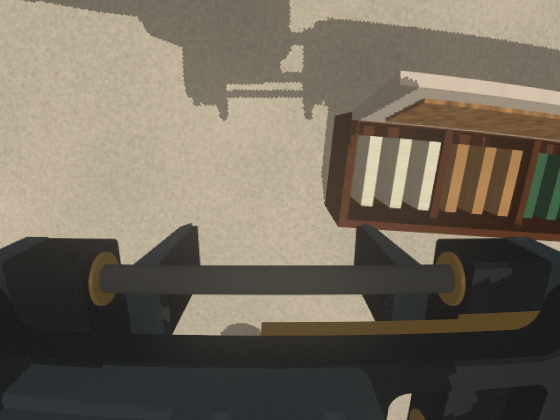

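```bash
cat > h.py <<'E'
import numpy as np, cv2
def und(c,uv):
    K=np.array([[c['fx'],0,c['cx']],[0,c['fy'],c['cy']],[0,0,1.]])
    return cv2.undistortPoints(np.asarray(uv,float).reshape(-1,1,2),K,np.asarray(c['distortion'])).reshape(-1,2)
def ray(c,uv,z):
    p=und(c,uv); d=np.c_[p[:,0],-p[:,1],-np.ones(len(p))]
    E=c['extrinsics'];R=E[:3,:3];t=E[:3,3]
    o=-R.T@t; w=d@R
    return o+w*((z-o[2])/w[:,2])[:,None]
def proj(c,P):
    P=np.asarray(P,float).reshape(-1,3);E=c['extrinsics'];q=P@E[:3,:3].T+E[:3,3]
    q=q*[1,-1,-1]
    K=np.array([[c['fx'],0,c['cx']],[0,c['fy'],c['cy']],[0,0,1.]])
    return cv2.projectPoints(q,np.zeros(3),np.zeros(3),K,np.asarray(c['distortion']))[0].reshape(-1,2)
E
python3 - <<'E'
import station; print([x for x in dir(station) if not x.startswith('__')], getattr(station,'tcp_to_grasp',None))
from station import *
from h import *
for n in ["scene","side"]:
    im=cv2.imread(f"pics/{n}0.png"); hsv=cv2.cvtColor(im,cv2.COLOR_BGR2HSV)
    c=get_calibration(n)
    wood=((hsv[...,0]>10)&(hsv[...,0]<19)&(hsv[...,1]>115)&(hsv[...,2]>70))
    blue=((hsv[...,0]>95)&(hsv[...,0]<118)&(hsv[...,1]>90))
    red=((hsv[...,0]<10)|(hsv[...,0]>172))&(hsv[...,1]>180)
    for nm,m,z in (("wood",wood,.016),("blue",blue,.06),("red",red,.016)):
        k,l,st,ce=cv2.connectedComponentsWithStats(m.astype('uint8'))
        for i in range(1,k):
            if 120<st[i,4]<4000:
                print(n,nm,st[i],ce[i].round(1),ray(c,ce[i],z).round(3))
E
```

```text
['IKError', 'get_calibration', 'read_camera', 'sense', 'sign_off', 'tcp_to_grasp'] 0.0188
scene wood [ 36   0  24  18 182] [47.5  8.9] [[-1.296  0.511  0.016]]
scene wood [ 174    0   51   82 3012] [199.8  35.1] [[-0.546  0.772  0.016]]
scene wood [289   0  47  39 560] [299.1  14. ] [[-0.353  1.269  0.016]]
scene wood [453   0  14  36 282] [460.9  13.6] [[0.264 1.787 0.016]]
scene wood [ 13  30  24  24 396] [24.8 41.4] [[-1.053  0.231  0.016]]
scene wood [337  36  17  18 156] [343.6  43. ] [[-1.000e-03  1.126e+00  1.600e-02]]
scene wood [351  42  57  27 908] [379.6  54.9] [[0.185 1.122 0.016]]
scene wood [372  72  24  12 160] [383.6  78. ] [[0.305 0.947 0.016]]
scene wood [316 210  25  20 353] [328.4 220.3] [[0.612 0.091 0.016]]
scene wood [223 217  43  29 767] [244.3 230.9] [[ 0.456 -0.091  0.016]]
scene wood [175 257  39  37 912] [194.6 275.1] [[ 0.465 -0.292  0.016]]
scene wood [ 226  283   43   34 1156] [247.  299.4] [[ 0.618 -0.271  0.016]]
scene blue [  0  59 103  47 634] [49.1 82.2] [[-0.587  0.037  0.06 ]]
scene blue [473 180  48  94 905] [493.3 233.5] [[1.005 0.277 0.06 ]]
scene red [139 225  46  31 803] [161.7 239.7] [[ 0.306 -0.255  0.016]]
side wood [105 106  28  39 341] [120.5 124. ] [[0.425 0.954 0.016]]
side wood [311 170  33  20 472] [326.9 180.9] [[0.766 0.059 0.016]]
side wood [270 180  23  19 245] [281.1 190.8] [[0.609 0.092 0.016]]
side wood [251 224  50  30 815] [275.8 238.1] [[ 0.448 -0.092  0.016]]
side wood [354 236  44  28 924] [375.6 249.6] [[ 0.61  -0.271  0.016]]
side wood [ 306  263   59   35 1228] [336.1 279.1] [[ 0.46  -0.29   0.016]]
side red [ 235  281   63   45 1415] [266.4 302.7] [[ 0.298 -0.256  0.016]]
```

```bash
python3 - <<'E'
from station import *
from h import *
c=get_calibration('wrist');s=sense()
E=c['extrinsics'];o=-E[:3,:3].T@E[:3,3]
print('cam in tool',s['ee_rot'].T@(o-s['position']),'look in tool',s['ee_rot'].T@(-E[2,:3]),'up',s['ee_rot'].T@E[1,:3])
for n,pts in {'scene':dict(sq=(295,252,.068),ob=(285,180,.055),sm=(323,157,.06),la=(376,180,.075),jar=(376,152,0),mug=(167,345,0)),'side':dict(sq=(341,199,.068),ob=(227,193,.055),sm=(204,169,.06),la=(257,152,.075),jar=(195,158,0),mug=(433,318,0))}.items():
  c=get_calibration(n)
  for k,(u,v,z) in pts.items(): print(n,k,ray(c,[(u,v)],z).round(3))
E
```

```text
cam in tool [-0.17013691  0.06952937 -0.00054923] look in tool [ 0.96841047 -0.24935677 -0.00153434] up [ 2.49357011e-01  9.68411627e-01 -3.43810680e-05]
scene sq [[ 0.643 -0.112  0.068]]
scene ob [[0.434 0.121 0.055]]
scene sm [[0.459 0.284 0.06 ]]
scene la [[0.655 0.267 0.075]]
scene jar [[0.536 0.493 0.   ]]
scene mug [[ 0.554 -0.472  0.   ]]
side sq [[ 0.649 -0.111  0.068]]
side ob [[0.436 0.114 0.055]]
side sm [[0.454 0.276 0.06 ]]
side la [[0.64  0.26  0.075]]
side jar [[0.529 0.49  0.   ]]
side mug [[ 0.546 -0.476  0.   ]]
```

```bash
python3 -m jog '[{"linear":[-60,0,0],"roll":0,"hand":0},{"linear":[-110,-30,-20],"roll":-5,"hand":0},{"linear":[-187,-70,-50],"roll":-10,"hand":0},{"linear":[-187,-582,-435],"roll":-24.5,"hand":0},{"linear":[-187,-582,-435],"roll":-24.5,"hand":0},{"linear":[-187,-582,-435],"roll":-24.5,"hand":0},{"linear":[-187,-582,-435],"roll":-24.5,"hand":0},{"linear":[-187,-582,-435],"roll":-24.5,"hand":0},{"linear":[-187,-582,-435],"roll":-24.5,"hand":0},{"linear":[-187,-582,-435],"roll":-24.5,"hand":0},{"linear":[-187,-582,-435],"roll":-24.5,"hand":0},{"linear":[-187,-582,-435],"roll":-24.5,"hand":0}]'
```

```text
time_s: 1.65
position: [0.5948, 0.0812, 0.3975]
ee_rot: [[0.0, -1.0, -0.001], [0.0, -0.001, 1.0], [-1.0, -0.0, 0.0]]
contact_force: [0.2, -0.0, 1.3]
grip_width: 0.0912
```

```bash
python3 -m jog '[{"linear":[0,-45,-81],"roll":0,"hand":0},{"linear":[0,-45,-81],"roll":0,"hand":0},{"linear":[0,-45,-81],"roll":0,"hand":0},{"linear":[0,-45,-81],"roll":0,"hand":0},{"linear":[0,-45,-81],"roll":0,"hand":0}]'; python3 - <<'E'
from station import *
import cv2,pickle
s=sense();c=get_calibration('wrist');im=read_camera('wrist');print(s['position'],s['qvel'])
cv2.imwrite('pics/w1.png',im[:,:,::-1]);pickle.dump((s,c),open('w1.pkl','wb'))
E
```

```text
time_s: 2.28
position: [0.639, 0.0033, 0.3975]
ee_rot: [[0.0, -1.0, -0.002], [0.0, -0.002, 1.0], [-1.0, -0.0, 0.0]]
contact_force: [0.4, 0.5, 0.6]
grip_width: 0.0915
[0.63895715 0.00328237 0.39752863] [-0.13611747  0.0024969  -0.19512189 -0.00087354 -0.07419564 -0.13303302]
```

View pics/w1.png

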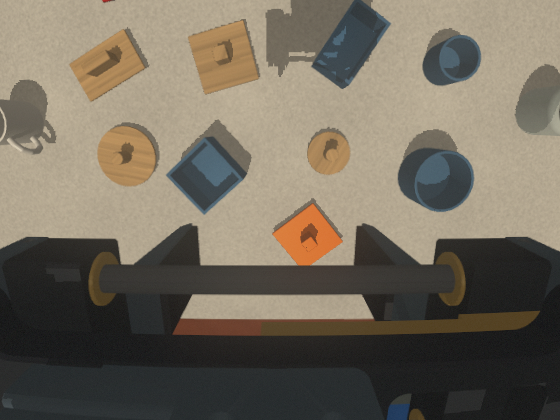

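```bash
cat > meas.py <<'E'
import pickle,sys
from h import *
from scipy.optimize import least_squares
def masks(im):
    hsv=cv2.cvtColor(im,cv2.COLOR_BGR2HSV)
    H,S,V=[hsv[...,i] for i in range(3)]
    wood=(H>=10)&(H<22)&(S>95)&(V>60)&(S<215)
    blue=(H>92)&(H<125)&(S>70)&(V>25)
    return wood,blue
def comps(m,amin=250):
    m=cv2.morphologyEx(m.astype('uint8'),cv2.MORPH_CLOSE,np.ones((5,5)))
    cs,_=cv2.findContours(m,cv2.RETR_EXTERNAL,cv2.CHAIN_APPROX_NONE)
    return [q[:,0,:].astype(float) for q in cs if cv2.contourArea(q)>amin]
E
python3 - <<'E'
from meas import *
im=cv2.imread('pics/w1.png');s,c=pickle.load(open('w1.pkl','rb'))
E=c['extrinsics'];o=-E[:3,:3].T@E[:3,3];print('cam',o)
im2=im.copy(); im2[225:]=0
w,b=masks(im2)
vis=im2.copy()
for q in comps(w):
    P=ray(c,q,.016)[:,:2].astype('f4')
    (cx,cy),(a,bb),an=cv2.minAreaRect(P); cc,r=cv2.minEnclosingCircle(P)
    print('wood',q.mean(0).round(),'rect',round(cx,4),round(cy,4),round(a,4),round(bb,4),round(an,1),'circ',np.round(cc,4),round(2*r,4))
    cv2.drawContours(vis,[q.astype(int)],-1,(0,0,255),1)
for q in comps(b):
    print('blue',q.mean(0).round(),len(q),cv2.boundingRect(q.astype('f4')))
    cv2.drawContours(vis,[q.astype(int)],-1,(0,255,0),1)
cv2.imwrite('pics/v1.png',cv2.resize(vis[:230],(800,329)))
cv2.imwrite('pics/v1b.png',cv2.resize(vis[:230,160:490],(792,552)))
E
```

```text
cam [0.56913784 0.00244455 0.56764298]
wood [307. 218.] rect 0.72 0.0564 0.0399 0.0852 0.1 circ [0.74   0.0565] 0.0854
wood [328. 153.] rect 0.6095 0.0921 0.0712 0.074 0.3 circ [0.6094 0.0921] 0.0747
wood [126. 156.] rect 0.6145 -0.2668 0.1063 0.1049 89.0 circ [ 0.6144 -0.2671] 0.1078
wood [107.  65.] rect 0.461 -0.2869 0.0719 0.1155 27.2 circ [ 0.4606 -0.2871] 0.1325
wood [223.  57.] rect 0.4525 -0.0867 0.095 0.0953 15.0 circ [ 0.4523 -0.0869] 0.1314
blue [443. 181.] 168 (415, 152, 58, 59)
blue [206. 179.] 301 (174, 139, 69, 75)
blue [447.  60.] 81 (440, 44, 19, 32)
```

View pics/v1b.png

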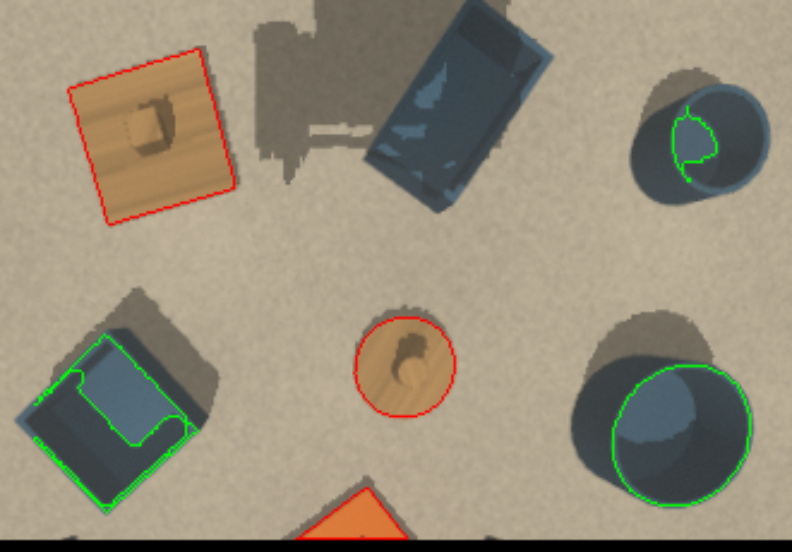

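```bash
python3 - <<'E'
from meas import *
im=cv2.imread('pics/w1.png');s,c=pickle.load(open('w1.pkl','rb'))
E=c['extrinsics'];o=-E[:3,:3].T@E[:3,3]
B,G,R=[im[...,i].astype(int) for i in range(3)]
m=(B-R>4); m[225:]=0; m[:,500:]=0; m[:, :150]=0
m=cv2.morphologyEx(m.astype('uint8'),cv2.MORPH_OPEN,np.ones((3,3)))
vis=im.copy()
def circ(P,r):
    f=least_squares(lambda p:np.hypot(*(P-p[:2]).T)-r,P.mean(0),loss='soft_l1',f_scale=.002); return f.x,np.abs(f.fun).mean()
for q in comps(m,500):
    cen=q.mean(0); bb=cv2.boundingRect(q.astype('f4'));
    cv2.drawContours(vis,[q.astype(int)],-1,(0,0,255),1)
    hull=cv2.convexHull(q.astype('f4'))[:,0]
    print(cen.round(),bb)
    if cen[0]>400:
        h,r=(.075,.051) if cen[1]>120 else (.06,.035)
        for z in (h,0):
            P=ray(c,q,z)[:,:2]; ctr=P.mean(0)
            for _ in range(4):
                d=ctr-o[:2]; d/=np.linalg.norm(d); k=(P-ctr)@d/np.linalg.norm(P-ctr,axis=1)
                sel=k>.1 if z>0 else k<-.3
                ctr,e=circ(P[sel],r)
            rf=least_squares(lambda p:np.hypot(*(P[sel]-p[:2]).T)-p[2],[*ctr,r]).x
            print('  z',z,'circ',ctr.round(4),'err',round(e,4),'free r',rf.round(4))
    else:
        h=.068 if cen[0]<260 else .055
        ap=cv2.approxPolyDP(hull.reshape(-1,1,2),3,True)[:,0]
        for p in ap: print('  corner',p,ray(c,[p],h)[0,:2].round(4),ray(c,[p],0)[0,:2].round(4))
cv2.imwrite('pics/v2.png',cv2.resize(vis[:230,160:490],(792,552)))
E
```

```text
[436. 178.] (398, 149, 76, 63)
  z 0.075 circ [0.6488 0.2726] err 0.0006 free r [0.6495 0.2744 0.0495]
  z 0 circ [0.6515 0.2793] err 0.0011 free r [0.651  0.2778 0.0496]
[207. 174.] (167, 137, 79, 77)
  corner [212. 137.] [ 0.5813 -0.0997] [ 0.583  -0.1136]
  corner [245. 174.] [ 0.6399 -0.0489] [ 0.6496 -0.0559]
  corner [203. 213.] [ 0.7051 -0.1206] [ 0.7236 -0.1373]
  corner [167. 174.] [ 0.6397 -0.176 ] [ 0.6493 -0.2003]
  corner [203. 138.] [ 0.5828 -0.114 ] [ 0.5847 -0.1299]
[451.  60.] (423, 35, 58, 50)
  z 0.06 circ [0.4571 0.2849] err 0.0006 free r [0.4563 0.2867 0.0335]
  z 0 circ [0.457  0.2919] err 0.0022 free r [0.4606 0.2835 0.0276]
[351.  43.] (313, 0, 77, 88)
  corner [363.   0.] [0.3775 0.1311] [0.3569 0.1449]
  corner [389.  25.] [0.4119 0.1726] [0.3951 0.1908]
  corner [351.  81.] [0.4952 0.1176] [0.4873 0.1299]
  corner [340.  87.] [0.5044 0.1007] [0.4975 0.1112]
  corner [313.  64.] [0.4709 0.0577] [0.4603 0.0636]
  corner [353.   0.] [0.3779 0.1159] [0.3574 0.1281]
```

View pics/v2.png

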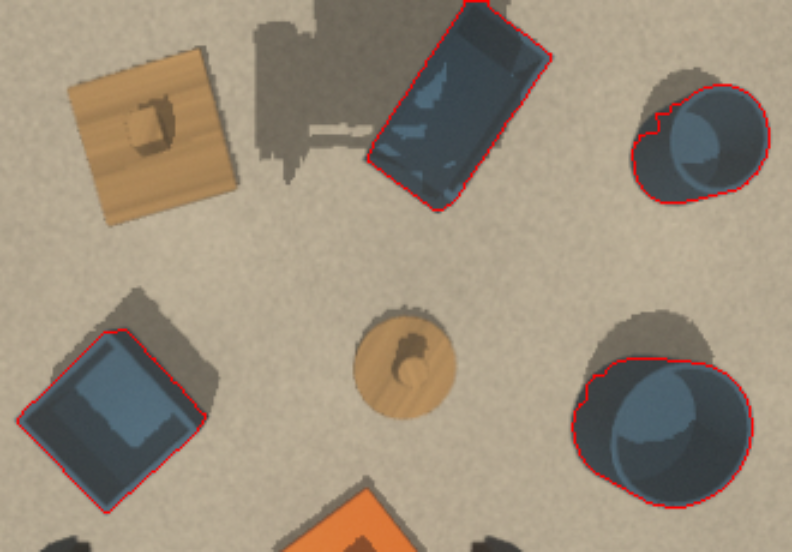

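```bash
python3 - <<'E'
from meas import *
im=cv2.imread('pics/w1.png')
im=cv2.resize(im,None,fx=4,fy=4,interpolation=cv2.INTER_CUBIC)
def crop(x,y,w,h): return cv2.resize(im[4*y:4*(y+h),4*x:4*(x+w)],(400,300))
a=np.vstack([np.hstack([crop(160,130,100,75+8)[:],crop(395,145,100,75)]),np.hstack([crop(415,25,80,60),crop(300,0,120,90)])])
a=np.clip(a.astype(float)*1.6,0,255).astype('uint8')
cv2.imwrite('pics/v3.png',a)
g=cv2.imread('pics/w1.png')
for (y,x0,x1) in ((174,160,180),(181,410,480),(60,418,485),(180,166,250)): print(y,x0,g[y,x0:x1,0].tolist())
E
```

```text
174 160 [148, 145, 144, 143, 144, 139, 127, 114, 113, 114, 101, 75, 68, 65, 67, 67, 66, 68, 68, 67]
181 410 [70, 69, 69, 68, 72, 112, 108, 97, 99, 104, 113, 111, 111, 112, 111, 110, 108, 111, 111, 110, 108, 109, 108, 109, 109, 109, 110, 110, 108, 110, 94, 74, 75, 74, 75, 74, 74, 75, 64, 64, 65, 65, 62, 65, 64, 63, 65, 67, 64, 67, 67, 68, 69, 69, 69, 67, 69, 70, 72, 70, 70, 109, 113, 121, 145, 147, 146, 142, 143, 142]
60 418 [147, 146, 150, 151, 146, 107, 70, 70, 68, 70, 70, 70, 71, 71, 70, 70, 70, 71, 70, 72, 70, 98, 113, 110, 109, 111, 110, 111, 110, 109, 109, 110, 110, 110, 109, 111, 111, 112, 110, 111, 113, 96, 73, 72, 73, 73, 73, 72, 70, 73, 73, 71, 69, 72, 70, 65, 67, 70, 69, 72, 107, 111, 117, 140, 143, 144, 145]
180 166 [145, 141, 140, 141, 131, 117, 113, 113, 97, 72, 66, 67, 68, 68, 66, 68, 67, 68, 69, 68, 67, 69, 68, 68, 71, 73, 75, 74, 77, 76, 75, 76, 76, 76, 76, 76, 77, 77, 77, 78, 77, 77, 87, 112, 119, 122, 122, 123, 122, 124, 120, 123, 123, 124, 123, 124, 123, 101, 83, 80, 79, 78, 79, 79, 78, 78, 78, 80, 79, 77, 71, 89, 113, 121, 120, 119, 133, 145, 148, 148, 149, 148, 144, 145]
```

View pics/v3.png

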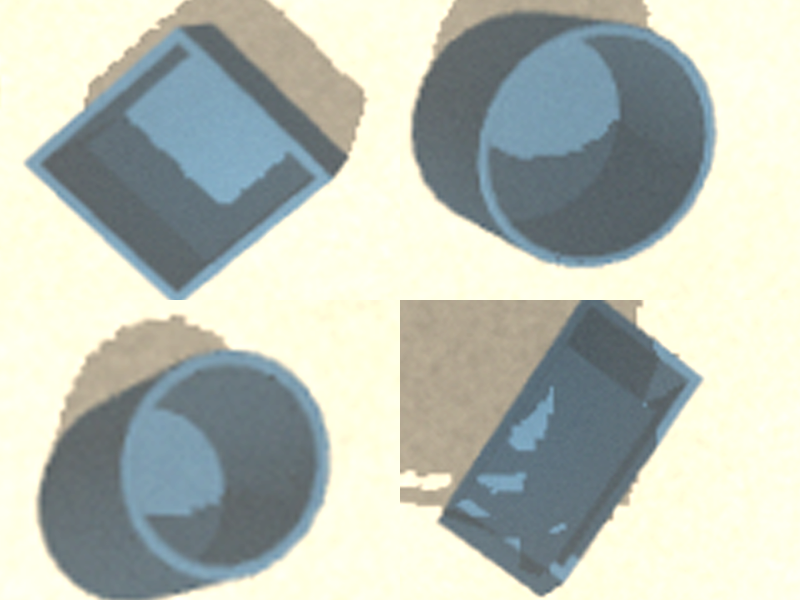

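```bash
cat > rim.py <<'E'
from meas import *
def rimcont(im,roi,rim=True,thr=90,dbr=0,top=0):
    x,y,w,h=roi; F=4
    a=cv2.resize(im[y:y+h,x:x+w],None,fx=F,fy=F,interpolation=cv2.INTER_LINEAR).astype(int)
    m=(a[...,0]-a[...,2]>dbr)
    if rim: m&=(a[...,0]>thr)
    m=cv2.morphologyEx(m.astype('uint8'),cv2.MORPH_OPEN,np.ones((3,3)))
    q=max(cv2.findContours(m,cv2.RETR_EXTERNAL,cv2.CHAIN_APPROX_NONE)[0],key=cv2.contourArea)[:,0].astype(float)
    return (q+.5)/F-.5+[x,y]
E
python3 - <<'E'
from rim import *
im=cv2.imread('pics/w1.png');s,c=pickle.load(open('w1.pkl','rb'));vis=im.copy()
vis=cv2.resize(vis[:230,160:490],None,fx=2.4,fy=2.4)
for nm,roi,h in (('sq',(160,128,95,93),.068),('la',(392,140,90,80),.075),('sm',(418,28,68,62),.06)):
    q=rimcont(im,roi); P=ray(c,q,h)[:,:2].astype('f4')
    print(nm,'rect',[np.round(v,4) for v in cv2.minAreaRect(P)],'circ',[np.round(v,4) for v in cv2.minEnclosingCircle(P)], 'ell',[np.round(v,4) for v in cv2.fitEllipse(P)])
    cv2.polylines(vis,[((q-[160,0]+.5)*2.4).astype(int)],True,(0,0,255))
q=rimcont(im,(300,0,100,95),rim=False)
P=ray(c,q,.055)[:,:2].astype('f4');P=P[q[:,1]>2]
cv2.polylines(vis,[((q-[160,0]+.5)*2.4).astype(int)],True,(0,0,255))
print('ob',[np.round(v,4) for v in cv2.minAreaRect(P)])
cv2.imwrite('pics/v4.png',vis)
E
```

```text
sq rect [array([ 0.6444, -0.1158]), array([0.0904, 0.0904]), np.float64(42.0184)] circ [array([ 0.6441, -0.1155]), np.float64(0.0628)] ell [array([ 0.6441, -0.1156]), array([0.1058, 0.106 ]), np.float64(142.6522)]
la rect [array([0.6496, 0.2746]), array([0.1001, 0.1005]), np.float64(64.9711)] circ [array([0.6498, 0.274 ]), np.float64(0.0512)] ell [array([0.6496, 0.2745]), array([0.0996, 0.1006]), np.float64(53.445)]
sm rect [array([0.4564, 0.2866]), array([0.0679, 0.0692]), np.float64(46.4005)] circ [array([0.457 , 0.2864]), np.float64(0.0352)] ell [array([0.4566, 0.2867]), array([0.068 , 0.0688]), np.float64(72.8357)]
ob [array([0.4409, 0.1143]), array([0.0659, 0.121 ]), np.float64(56.3001)]
```

View pics/v4.png

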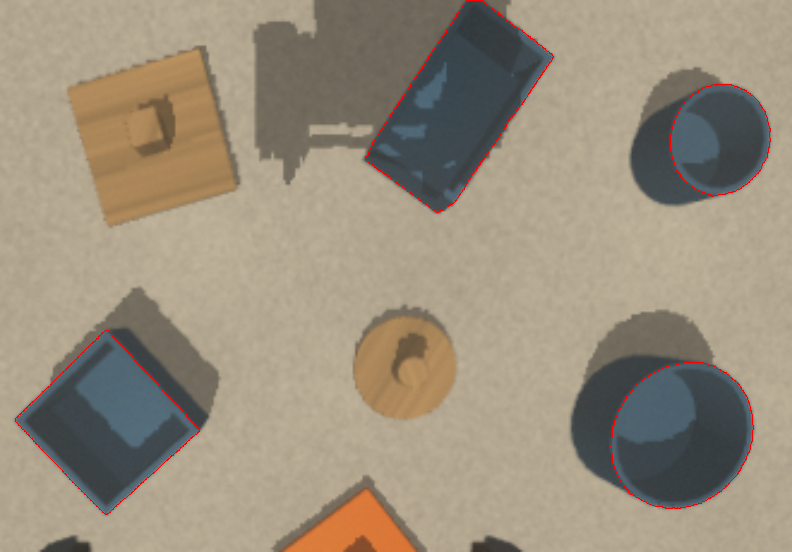

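```bash
python3 -m jog '[{"linear":[60,29.5,88.8],"roll":0,"hand":0.2},{"linear":[120,29.5,88.8],"roll":0,"hand":0.3},{"linear":[180,29.5,88.8],"roll":0,"hand":0.3},{"linear":[240,29.5,88.8],"roll":0,"hand":0.3},{"linear":[290,29.5,88.8],"roll":0,"hand":0.3},{"linear":[310,29.5,88.8],"roll":0,"hand":0.3},{"linear":[310,29.5,88.8],"roll":0,"hand":0.3},{"linear":[310,29.5,88.8],"roll":0,"hand":0.3},{"linear":[310,29.5,88.8],"roll":0,"hand":0.3}]' 25; python3 - <<'E'
from station import *
import cv2,pickle
s=sense();c=get_calibration('wrist');im=read_camera('wrist');print(s['position'],s['grip_width'])
cv2.imwrite('pics/w2.png',im[:,:,::-1]);pickle.dump((s,c),open('w2.pkl','wb'))
E
```

```text
time_s: 3.45
position: [0.6109, 0.0913, 0.0894]
ee_rot: [[0.003, -1.0, -0.001], [0.0, -0.001, 1.0], [-1.0, -0.003, 0.0]]
contact_force: [0.1, -0.0, 0.2]
grip_width: 0.0638
[0.6109415  0.09130791 0.08942319] 0.06382049425907371
```

View pics/w2.png

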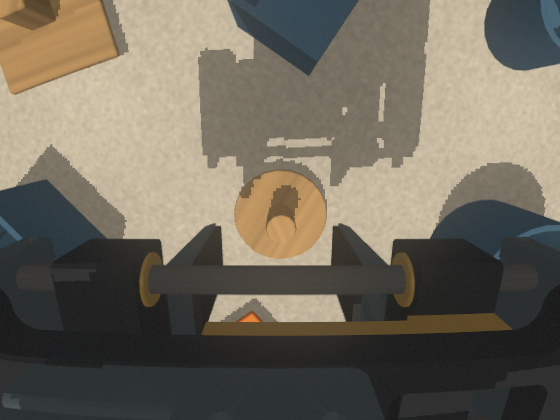

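```bash
python3 - <<'E'
from rim import *
from station import *
im=cv2.imread('pics/w2.png');s,c=pickle.load(open('w2.pkl','rb'))
im[:120]=0; im[:,:220]=0; im[:,340:]=0; im[264:]=0
w,b=masks(im)
for q in comps(w):
    P=ray(c,q,.016)[:,:2].astype('f4'); print([np.round(v,4) for v in cv2.minEnclosingCircle(P)],[np.round(v,4) for v in cv2.fitEllipse(P)])
print(sense()['position'],sense()['joints'])
E
```

```text
[array([0.6096, 0.0932]), np.float64(0.0375)] [array([0.6095, 0.0932]), array([0.0735, 0.0738]), np.float64(46.1593)]
[0.61076051 0.09123178 0.08919089] [ 6.33341414e+00  2.42113570e+01  1.11690366e+02 -1.34894648e-04
  4.39502282e+01 -8.37178560e+01]
```

```bash
python3 -m jog '[{"linear":[40,1,1.5],"roll":0,"hand":0.3},{"linear":[62,1,1.5],"roll":0,"hand":0.3},{"linear":[67,1,1.5],"roll":0,"hand":0.3},{"linear":[67,1,1.5],"roll":0,"hand":0.5},{"linear":[67,1,1.5],"roll":0,"hand":0.7},{"linear":[67,1,1.5],"roll":0,"hand":0.9},{"linear":[67,1,1.5],"roll":0,"hand":0.9},{"linear":[67,1,1.5],"roll":0,"hand":0.9},{"linear":[67,1,1.5],"roll":0,"hand":0.9}]' 25
```

```text
time_s: 4.62
position: [0.6089, 0.0926, 0.0207]
ee_rot: [[0.0, -1.0, -0.001], [0.0, -0.001, 1.0], [-1.0, -0.0, 0.0]]
contact_force: [-0.9, 0.2, 5.7]
grip_width: 0.0216
```

```bash
python3 -m jog '[{"linear":[-30,0,0],"roll":0,"hand":0.9},{"linear":[-80,0,0],"roll":0,"hand":0.9},{"linear":[-110,30,40],"roll":0,"hand":0.9},{"linear":[-110,70,90],"roll":0,"hand":0.9},{"linear":[-110,105,135],"roll":0,"hand":0.9},{"linear":[-110,140,175],"roll":0,"hand":0.9},{"linear":[-110,152.8,194],"roll":0,"hand":0.9},{"linear":[-110,152.8,194],"roll":0,"hand":0.9},{"linear":[-110,152.8,194],"roll":0,"hand":0.9},{"linear":[-110,152.8,194],"roll":0,"hand":0.9},{"linear":[-110,152.8,194],"roll":0,"hand":0.9}]'; python3 - <<'E'
from station import *
import cv2,pickle
s=sense();c=get_calibration('wrist');im=read_camera('wrist');print(s['position'],s['grip_width'])
cv2.imwrite('pics/w3.png',im[:,:,::-1]);pickle.dump((s,c),open('w3.pkl','wb'))
E
```

```text
time_s: 6.0
position: [0.4562, 0.2858, 0.1303]
ee_rot: [[-0.0, -1.0, 0.0], [-0.0, 0.0, 1.0], [-1.0, 0.0, -0.0]]
contact_force: [0.6, 0.1, -1.4]
grip_width: 0.0211
[0.45619768 0.28583948 0.13031116] 0.021115890053246288
```

View pics/w3.png

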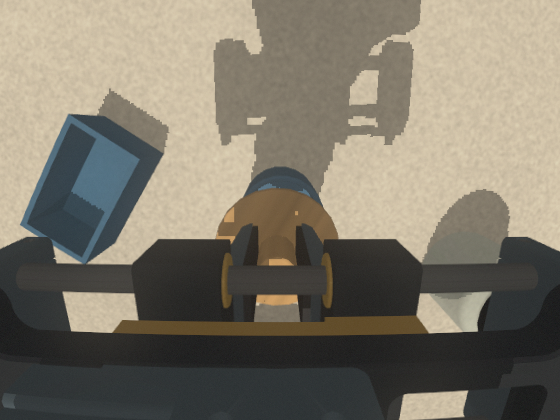

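```bash
python3 -m jog '[{"linear":[30,0,0.8],"roll":0,"hand":0.9},{"linear":[45,0,0.8],"roll":0,"hand":0.9},{"linear":[52,0,0.8],"roll":0,"hand":0.9},{"linear":[56,0,0.8],"roll":0,"hand":0.9},{"linear":[59,0,0.8],"roll":0,"hand":0.9},{"linear":[59,0,0.8],"roll":0,"hand":0.9},{"linear":[59,0,0.8],"roll":0,"hand":0.9}]'; python3 - <<'E'
from rim import *
im=cv2.imread('pics/w3.png');s,c=pickle.load(open('w3.pkl','rb'))
q=rimcont(im,(10,100,160,165),rim=True,thr=97)
P=ray(c,q,.055)[:,:2].astype('f4')
print('ob',[np.round(v,4) for v in cv2.minAreaRect(P)])
vis=im.copy();cv2.polylines(vis,[q.astype(int)],True,(0,0,255));cv2.imwrite('pics/v5.png',cv2.resize(vis[90:270,0:190],(760,600)))
E
```

```text
time_s: 6.92
position: [0.456, 0.2873, 0.0717]
ee_rot: [[0.0, -1.0, -0.001], [0.0, -0.001, 1.0], [-1.0, -0.0, 0.0]]
contact_force: [-0.5, -0.3, -1.1]
grip_width: 0.0217
ob [array([0.4362, 0.1182]), array([0.0663, 0.1106]), np.float64(56.3335)]
```

View pics/v5.png

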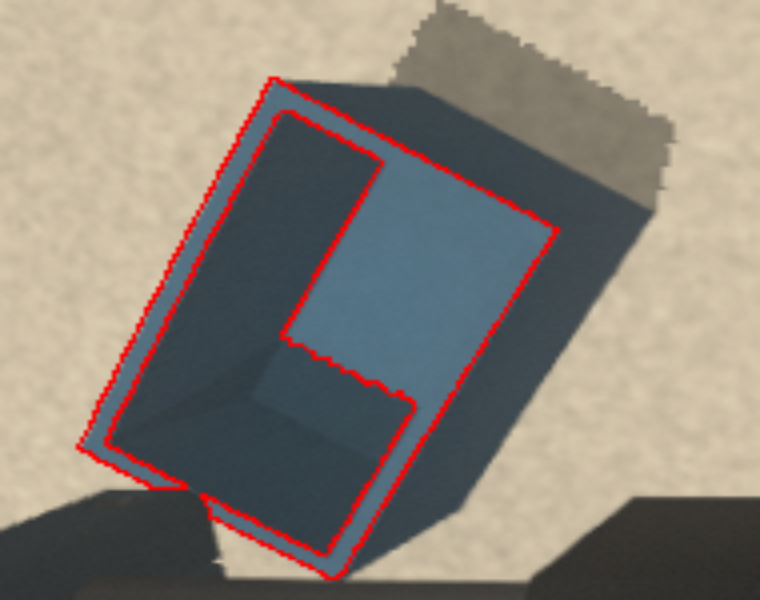

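```bash
python3 -m jog '[{"linear":[1,0,0],"roll":0,"hand":0.9},{"linear":[2,0,0],"roll":0,"hand":0.9},{"linear":[2,0,0],"roll":0,"hand":0.9}]'
```

```text
time_s: 7.3
position: [0.4561, 0.2874, 0.0706]
ee_rot: [[0.0, -1.0, -0.001], [0.0, -0.001, 1.0], [-1.0, -0.0, 0.0]]
contact_force: [-6.8, -5.3, 21.7]
grip_width: 0.0216
```

```bash
python3 -m jog '[{"linear":[-1,0,0],"roll":0,"hand":0.8},{"linear":[-1,0,0],"roll":0,"hand":0.6},{"linear":[-1,0,0],"roll":0,"hand":0.5},{"linear":[-30,0,0],"roll":0,"hand":0.4},{"linear":[-60,0,0],"roll":0,"hand":0.3},{"linear":[-100,-40,0],"roll":0,"hand":0.3},{"linear":[-130,-80,0],"roll":0,"hand":0.3},{"linear":[-130,-80,0],"roll":0,"hand":0.3},{"linear":[-130,-80,0],"roll":0,"hand":0.3}]'; python3 - <<'E'
from station import *
import cv2,pickle
s=sense();c=get_calibration('wrist');im=read_camera('wrist');print(s['position'],s['grip_width'])
cv2.imwrite('pics/w4.png',im[:,:,::-1]);pickle.dump((s,c),open('w4.pkl','wb'))
E
```

```text
time_s: 8.43
position: [0.5349, 0.2869, 0.1985]
ee_rot: [[-0.001, -1.0, -0.001], [-0.001, -0.001, 1.0], [-1.0, 0.001, -0.001]]
contact_force: [-0.7, -0.0, -0.8]
grip_width: 0.0641
[0.53493779 0.28694944 0.19846225] 0.06406325241039451
```

View pics/w4.png

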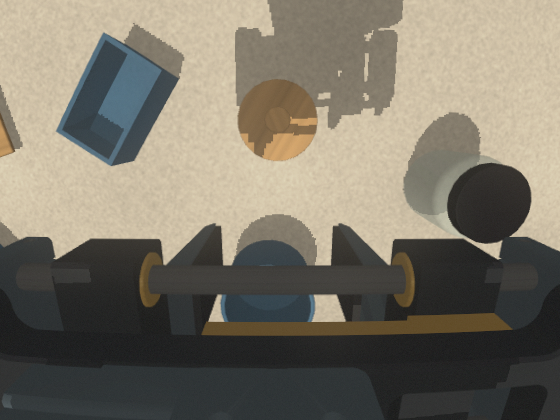

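```bash
python3 - <<'E'
from rim import *
im=cv2.imread('pics/w4.png');s,c=pickle.load(open('w4.pkl','rb'))
q=rimcont(im,(50,25,135,145),rim=True,thr=97)
print('ob',[np.round(v,4) for v in cv2.minAreaRect(ray(c,q,.055)[:,:2].astype('f4'))])
h=cv2.cvtColor(im,cv2.COLOR_BGR2HSV); m=(h[...,1]>115)&(h[...,0]<25); m[:70]=0;m[170:]=0;m[:,:225]=0;m[:,330:]=0
for q in comps(m):
  P=ray(c,q,.066)[:,:2].astype('f4');print([np.round(v,4) for v in cv2.fitEllipse(P)],[np.round(v,4) for v in cv2.minEnclosingCircle(P)])
E
```

```text
ob [array([0.436 , 0.1184]), array([0.0669, 0.1108]), np.float64(56.6508)]
[array([0.4635, 0.2974]), array([0.0407, 0.0635]), np.float64(68.2135)] [array([0.461 , 0.2918]), np.float64(0.036)]
```

```bash
python3 - <<'E'
from rim import *
im=cv2.imread('pics/w4.png');s,c=pickle.load(open('w4.pkl','rb'))
h=cv2.cvtColor(im,cv2.COLOR_BGR2HSV); print(h[120,230:325:5].tolist())
for th in (70,80,90):
  m=(h[...,1]>th)&(h[...,0]<25); m[:70]=0;m[170:]=0;m[:,:225]=0;m[:,330:]=0
  q=max(comps(m),key=len);P=ray(c,q,.066)[:,:2].astype('f4');print(th,[np.round(v,4) for v in cv2.fitEllipse(P)],[np.round(v,4) for v in cv2.minEnclosingCircle(P)])
E
```

```text
[[20, 47, 215], [19, 50, 213], [16, 105, 124], [17, 108, 130], [17, 108, 128], [17, 108, 127], [16, 107, 124], [16, 109, 126], [17, 114, 128], [17, 114, 136], [17, 115, 129], [16, 112, 134], [16, 114, 145], [17, 125, 208], [17, 125, 198], [16, 125, 202], [17, 125, 206], [17, 122, 198], [20, 51, 210]]
70 [array([0.4573, 0.2863]), array([0.0741, 0.0742]), np.float64(117.1645)] [array([0.4573, 0.2862]), np.float64(0.0378)]
80 [array([0.4573, 0.2863]), array([0.0736, 0.0739]), np.float64(80.2458)] [array([0.4574, 0.2863]), np.float64(0.0376)]
90 [array([0.4573, 0.2863]), array([0.073 , 0.0737]), np.float64(94.1434)] [array([0.4573, 0.2863]), np.float64(0.0373)]
```

```bash
python3 -m jog '[{"linear":[0,15,-55],"roll":-5,"hand":0.3},{"linear":[0,30,-115],"roll":-10,"hand":0.3},{"linear":[0,45,-175],"roll":-15,"hand":0.3},{"linear":[0,60,-235],"roll":-15,"hand":0.3},{"linear":[0,75,-295],"roll":-15,"hand":0.3},{"linear":[20,82.5,-350],"roll":-15,"hand":0.3},{"linear":[60,82.5,-374],"roll":-15,"hand":0.3},{"linear":[88,82.5,-374],"roll":-15,"hand":0.3},{"linear":[88,82.5,-374],"roll":-15,"hand":0.3},{"linear":[88,82.5,-374],"roll":-15,"hand":0.3},{"linear":[88,82.5,-374],"roll":-15,"hand":0.3}]'; python3 - <<'E'
from station import *
import cv2,pickle
s=sense();c=get_calibration('wrist');im=read_camera('wrist');print(s['position'],s['ee_rot'])
cv2.imwrite('pics/w5.png',im[:,:,::-1]);pickle.dump((s,c),open('w5.pkl','wb'))
E
```

```text
time_s: 9.85
position: [0.4542, -0.0865, 0.1125]
ee_rot: [[0.002, -0.966, -0.26], [-0.0, -0.26, 0.966], [-1.0, -0.001, -0.001]]
contact_force: [-0.7, -0.2, -0.0]
grip_width: 0.0636
[ 0.45419676 -0.0865029   0.11246065] [[ 1.60107139e-03 -9.65503883e-01 -2.60383733e-01]
 [-4.03378276e-04 -2.60384670e-01  9.65504874e-01]
 [-9.99998637e-01 -1.44080909e-03 -8.06357736e-04]]
```

View pics/w5.png

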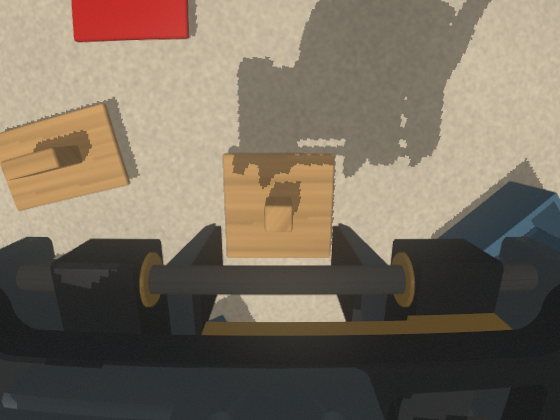

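```bash
python3 - <<'E'
from rim import *
from station import sense
im=cv2.imread('pics/w5.png');s,c=pickle.load(open('w5.pkl','rb'))
h=cv2.cvtColor(im,cv2.COLOR_BGR2HSV); m=(h[...,1]>85)&(h[...,0]<25); m[:140]=0;m[261:]=0;m[:,:217]=0;m[:,345:]=0
q=max(comps(m),key=len);P=ray(c,q,.016)[:,:2].astype('f4');print([np.round(v,4) for v in cv2.minAreaRect(P)],sense()['position'])
E
```

```text
[array([ 0.4515, -0.0871]), array([0.0947, 0.095 ]), np.float64(15.0635)] [ 0.45420689 -0.0865557   0.112397  ]
```

```bash
python3 -m jog '[{"linear":[45,2.2,0],"roll":0,"hand":0.3},{"linear":[80,2.2,0],"roll":0,"hand":0.3},{"linear":[91,2.2,0],"roll":0,"hand":0.3},{"linear":[91,2.2,0],"roll":0,"hand":0.3},{"linear":[91,2.2,0],"roll":0,"hand":0.5},{"linear":[91,2.2,0],"roll":0,"hand":0.7},{"linear":[91,2.2,0],"roll":0,"hand":0.9},{"linear":[91,2.2,0],"roll":0,"hand":0.9},{"linear":[91,2.2,0],"roll":0,"hand":0.9},{"linear":[91,2.2,0],"roll":0,"hand":0.9}]' 25
```

```text
time_s: 11.15
position: [0.4515, -0.0873, 0.0206]
ee_rot: [[-0.0, -0.966, -0.26], [0.0, -0.26, 0.966], [-1.0, 0.0, 0.0]]
contact_force: [-2.3, 0.8, 5.3]
grip_width: 0.0217
```

```bash
python3 -m jog '[{"linear":[-30,0,0],"roll":0,"hand":0.9},{"linear":[-80,0,0],"roll":0,"hand":0.9},{"linear":[-115,-30,-13],"roll":-9,"hand":0.9},{"linear":[-115,-80,-35],"roll":-18,"hand":0.9},{"linear":[-115,-130,-56],"roll":-27,"hand":0.9},{"linear":[-115,-165,-72],"roll":-27,"hand":0.9},{"linear":[-115,-178.8,-77.5],"roll":-27,"hand":0.9},{"linear":[-115,-178.8,-77.5],"roll":-27,"hand":0.9},{"linear":[-115,-178.8,-77.5],"roll":-27,"hand":0.9},{"linear":[-115,-178.8,-77.5],"roll":-27,"hand":0.9}]'; python3 - <<'E'
from station import *
import cv2,pickle
s=sense();c=get_calibration('wrist');im=read_camera('wrist');print(s['position'],s['ee_rot'])
cv2.imwrite('pics/w6.png',im[:,:,::-1]);pickle.dump((s,c),open('w6.pkl','wb'))
E
```

```text
time_s: 12.4
position: [0.6433, -0.1156, 0.1355]
ee_rot: [[-0.0, -0.743, -0.67], [0.0, -0.67, 0.743], [-1.0, 0.0, 0.0]]
contact_force: [1.1, -0.5, -1.4]
grip_width: 0.0222
[ 0.64330263 -0.11563845  0.13548804] [[-3.71431277e-04 -7.42681426e-01 -6.69644803e-01]
 [ 5.20565502e-05 -6.69644862e-01  7.42681463e-01]
 [-9.99999930e-01  2.40995726e-04  2.87388479e-04]]
```

View pics/w6.png

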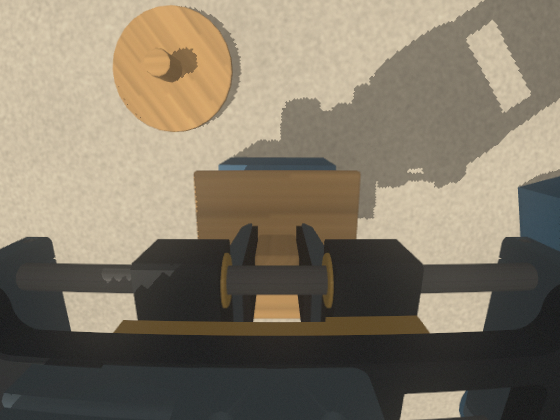

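```bash
python3 -m jog '[{"linear":[28,-0.7,-0.5],"roll":0,"hand":0.9},{"linear":[42,-0.7,-0.5],"roll":0,"hand":0.9},{"linear":[50,-0.7,-0.5],"roll":0,"hand":0.9},{"linear":[54,-0.7,-0.5],"roll":0,"hand":0.9},{"linear":[56,-0.7,-0.5],"roll":0,"hand":0.9},{"linear":[57,-0.7,-0.5],"roll":0,"hand":0.9},{"linear":[57,-0.7,-0.5],"roll":0,"hand":0.9}]'
```

```text
time_s: 13.32
position: [0.6453, -0.1157, 0.0787]
ee_rot: [[0.0, -0.743, -0.67], [-0.0, -0.67, 0.743], [-1.0, -0.0, -0.0]]
contact_force: [0.1, 0.1, -2.0]
grip_width: 0.0219
```

```bash
python3 -m jog '[{"linear":[1,0,0],"roll":0,"hand":0.9},{"linear":[1,0,0],"roll":0,"hand":0.9}]'
```

```text
time_s: 13.58
position: [0.6454, -0.1157, 0.0786]
ee_rot: [[0.0, -0.743, -0.67], [-0.0, -0.67, 0.743], [-1.0, -0.0, -0.0]]
contact_force: [-6.2, 1.4, 13.0]
grip_width: 0.0217
```

Seated at the expected height. Release, and back off to see it; rise with the large lid in view.

```bash
python3 -m jog '[{"linear":[0,0,0],"roll":0,"hand":0.8},{"linear":[0,0,0],"roll":0,"hand":0.6},{"linear":[0,0,0],"roll":0,"hand":0.5},{"linear":[-30,0,0],"roll":0,"hand":0.4},{"linear":[-70,0,0],"roll":0,"hand":0.3},{"linear":[-120,-40,0],"roll":0,"hand":0.3},{"linear":[-150,-80,0],"roll":0,"hand":0.3},{"linear":[-150,-80,0],"roll":0,"hand":0.3},{"linear":[-150,-80,0],"roll":0,"hand":0.3}]'; python3 - <<'E'
from station import *
import cv2,pickle
s=sense();c=get_calibration('wrist');im=read_camera('wrist');print(s['position'],s['grip_width'])
cv2.imwrite('pics/w7.png',im[:,:,::-1]);pickle.dump((s,c),open('w7.pkl','wb'))
E
```

```text
time_s: 14.7
position: [0.7037, -0.0622, 0.2264]
ee_rot: [[-0.001, -0.742, -0.67], [0.0, -0.67, 0.742], [-1.0, 0.001, 0.001]]
contact_force: [-0.4, -0.6, -1.0]
grip_width: 0.064
[ 0.70372372 -0.06216056  0.22636139] 0.06401084727966755
```

View pics/w7.png

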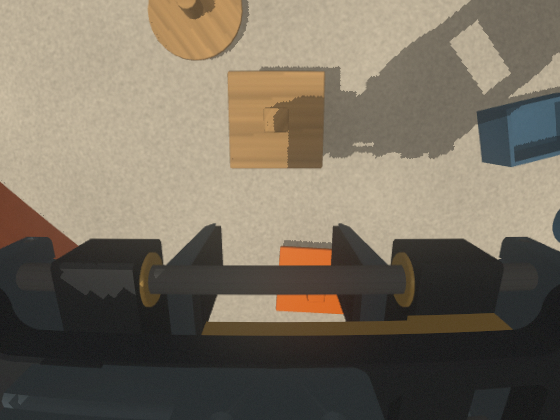

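```bash
python3 - <<'E'
from rim import *
im=cv2.imread('pics/w7.png');s,c=pickle.load(open('w7.pkl','rb'))
h=cv2.cvtColor(im,cv2.COLOR_BGR2HSV); m=(h[...,1]>85)&(h[...,0]<25); m[:64]=0;m[180:]=0;m[:,:217]=0;m[:,345:]=0
q=max(comps(m),key=len);P=ray(c,q,.074)[:,:2].astype('f4');print([np.round(v,4) for v in cv2.minAreaRect(P)])
E
python3 -m jog '[{"linear":[0,45,-20],"roll":8,"hand":0.3},{"linear":[0,90,-40],"roll":16,"hand":0.3},{"linear":[0,140,-63],"roll":24,"hand":0.3},{"linear":[0,190,-86],"roll":32,"hand":0.3},{"linear":[40,203.4,-92.2],"roll":42,"hand":0.3},{"linear":[85,203.4,-92.2],"roll":42,"hand":0.3},{"linear":[112,203.4,-92.2],"roll":42,"hand":0.3},{"linear":[112,203.4,-92.2],"roll":42,"hand":0.3},{"linear":[112,203.4,-92.2],"roll":42,"hand":0.3}]'; python3 - <<'E'
from station import *
from rim import *
s=sense();c=get_calibration('wrist');im=read_camera('wrist')[:,:,::-1];print(s['position'],s['ee_rot'][:,2])
cv2.imwrite('pics/w8.png',im);pickle.dump((s,c),open('w8.pkl','wb'))
h=cv2.cvtColor(np.ascontiguousarray(im),cv2.COLOR_BGR2HSV); m=(h[...,1]>85)&(h[...,0]<25); m[:100]=0;m[262:]=0;m[:,:210]=0;m[:,350:]=0
q=max(comps(m),key=len);P=ray(c,q,.016)[:,:2].astype('f4');print([np.round(v,4) for v in cv2.fitEllipse(P)],[np.round(v,4) for v in cv2.minEnclosingCircle(P)])
E
```

```text
[array([ 0.6459, -0.1164]), array([0.0938, 0.0952]), np.float64(42.0393)]
time_s: 15.88
position: [0.6152, -0.2671, 0.1161]
ee_rot: [[0.0, -1.0, -0.0], [-0.0, -0.0, 1.0], [-1.0, -0.0, -0.0]]
contact_force: [-0.7, 0.4, -0.2]
grip_width: 0.0641
[ 0.6152384  -0.26714515  0.116108  ] [-4.10590410e-04  9.99999901e-01 -1.71174567e-04]
[array([ 0.6144, -0.2675]), array([0.1051, 0.1058]), np.float64(178.6885)] [array([ 0.6147, -0.2675]), np.float64(0.0535)]
```

View pics/w8.png

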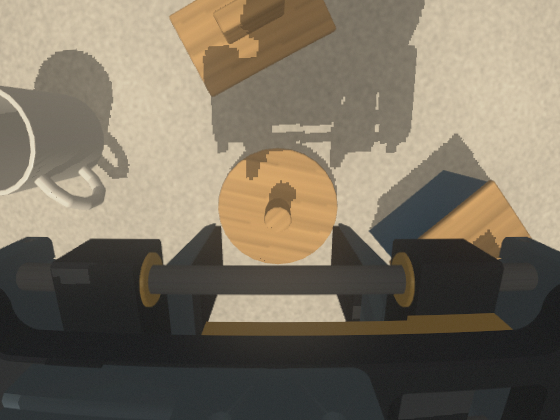

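```bash
python3 -m jog '[{"linear":[45,0.6,0],"roll":0,"hand":0.3},{"linear":[80,0.6,0],"roll":0,"hand":0.3},{"linear":[94,0.6,0],"roll":0,"hand":0.3},{"linear":[94,0.6,0],"roll":0,"hand":0.3},{"linear":[94,0.6,0],"roll":0,"hand":0.5},{"linear":[94,0.6,0],"roll":0,"hand":0.7},{"linear":[94,0.6,0],"roll":0,"hand":0.9},{"linear":[94,0.6,0],"roll":0,"hand":0.9},{"linear":[94,0.6,0],"roll":0,"hand":0.9},{"linear":[94,0.6,0],"roll":0,"hand":0.9}]' 25
```

```text
time_s: 17.18
position: [0.6147, -0.2668, 0.0216]
ee_rot: [[0.0, -1.0, -0.001], [-0.0, -0.001, 1.0], [-1.0, -0.0, -0.0]]
contact_force: [-0.7, 0.2, 3.8]
grip_width: 0.0212
```

```bash
python3 -m jog '[{"linear":[-30,0,0],"roll":0,"hand":0.9},{"linear":[-80,0,0],"roll":0,"hand":0.9},{"linear":[-135,0,0],"roll":0,"hand":0.9},{"linear":[-170,0,20],"roll":0,"hand":0.9},{"linear":[-170,-5,70],"roll":0,"hand":0.9},{"linear":[-170,-10,130],"roll":0,"hand":0.9},{"linear":[-170,-15,190],"roll":0,"hand":0.9},{"linear":[-170,-20,250],"roll":0,"hand":0.9},{"linear":[-170,-25,310],"roll":0,"hand":0.9},{"linear":[-170,-30,370],"roll":0,"hand":0.9},{"linear":[-170,-35,430],"roll":0,"hand":0.9},{"linear":[-150,-35,480],"roll":0,"hand":0.9}]'
```

```text
time_s: 18.68
position: [0.6501, 0.2158, 0.1725]
ee_rot: [[0.003, -1.0, -0.001], [0.001, -0.001, 1.0], [-1.0, -0.003, 0.001]]
contact_force: [0.2, 0.0, -1.4]
grip_width: 0.0218
```

```bash
python3 -m jog '[{"linear":[0,0,30],"roll":0,"hand":0.9},{"linear":[10,0,56],"roll":0,"hand":0.9},{"linear":[30,0,59.5],"roll":0,"hand":0.9},{"linear":[35,0,59.5],"roll":0,"hand":0.9},{"linear":[35,0,59.5],"roll":0,"hand":0.9},{"linear":[35,0,59.5],"roll":0,"hand":0.9}]'
```

```text
time_s: 19.42
position: [0.6496, 0.2721, 0.1369]
ee_rot: [[0.001, -1.0, 0.0], [0.0, 0.0, 1.0], [-1.0, -0.001, 0.0]]
contact_force: [-0.3, 0.0, -1.7]
grip_width: 0.0218
```

```bash
python3 -m jog '[{"linear":[22,0,2],"roll":0,"hand":0.9},{"linear":[36,0,2],"roll":0,"hand":0.9},{"linear":[43,0,2],"roll":0,"hand":0.9},{"linear":[47,0,2],"roll":0,"hand":0.9},{"linear":[49,0,2],"roll":0,"hand":0.9},{"linear":[50,0,2],"roll":0,"hand":0.9},{"linear":[50,0,2],"roll":0,"hand":0.9}]'
```

```text
time_s: 20.3
position: [0.6494, 0.2748, 0.0867]
ee_rot: [[0.0, -1.0, -0.001], [0.0, -0.001, 1.0], [-1.0, -0.0, 0.0]]
contact_force: [-0.2, -0.0, -1.2]
grip_width: 0.0218
```

```bash
python3 -m jog '[{"linear":[1,0,0],"roll":0,"hand":0.9},{"linear":[1,0,0],"roll":0,"hand":0.9}]'
```

```text
time_s: 20.55
position: [0.6495, 0.2748, 0.0865]
ee_rot: [[0.0, -1.0, -0.001], [0.0, -0.001, 1.0], [-1.0, -0.0, 0.0]]
contact_force: [-5.0, -2.6, 10.3]
grip_width: 0.0215
```

```bash
python3 -m jog '[{"linear":[0,0,0],"roll":0,"hand":0.8},{"linear":[0,0,0],"roll":0,"hand":0.6},{"linear":[0,0,0],"roll":0,"hand":0.5},{"linear":[-30,0,0],"roll":0,"hand":0.4},{"linear":[-70,0,0],"roll":0,"hand":0.3},{"linear":[-120,-30,-40],"roll":0,"hand":0.3},{"linear":[-160,-60,-90],"roll":0,"hand":0.3},{"linear":[-200,-60,-120],"roll":0,"hand":0.3},{"linear":[-200,-60,-120],"roll":0,"hand":0.3},{"linear":[-200,-60,-120],"roll":0,"hand":0.3}]'; python3 - <<'E'
from station import *
import cv2,pickle
s=sense();c=get_calibration('wrist');im=read_camera('wrist');print(s['position'],s['grip_width'])
cv2.imwrite('pics/w9.png',im[:,:,::-1]);pickle.dump((s,c),open('w9.pkl','wb'))
E
```

```text
time_s: 21.8
position: [0.709, 0.1548, 0.2849]
ee_rot: [[-0.0, -1.0, -0.0], [0.0, -0.0, 1.0], [-1.0, 0.0, 0.0]]
contact_force: [-0.6, -0.1, -0.5]
grip_width: 0.0641
[0.709      0.15478988 0.28488891] 0.06409436182580999
```

View pics/w9.png

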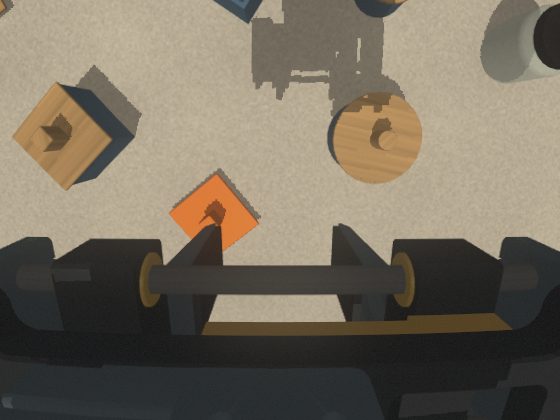

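```bash
python3 -m jog '[{"linear":[0,55,-10],"roll":0,"hand":0.3},{"linear":[0,110,-20],"roll":0,"hand":0.3},{"linear":[0,160,-32],"roll":0,"hand":0.3},{"linear":[0,189,-37],"roll":0,"hand":0.3},{"linear":[0,189,-37],"roll":0,"hand":0.3},{"linear":[0,189,-37],"roll":0,"hand":0.3},{"linear":[0,189,-37],"roll":0,"hand":0.3}]'; python3 - <<'E'
from station import *
from rim import *
s=sense();c=get_calibration('wrist');im=np.ascontiguousarray(read_camera('wrist')[:,:,::-1]);print(s['position'],s['qvel'])
cv2.imwrite('pics/w10.png',im);pickle.dump((s,c),open('w10.pkl','wb'))
E
```

```text
time_s: 22.72
position: [0.521, 0.118, 0.285]
ee_rot: [[-0.001, -1.0, -0.001], [-0.0, -0.001, 1.0], [-1.0, 0.001, -0.0]]
contact_force: [0.1, 0.3, -0.1]
grip_width: 0.0638
[0.52097487 0.11799688 0.28498704] [-0.18439486 -0.04310031  0.04437429 -0.02004637  0.15611938  0.05546915]
```

View pics/w10.png

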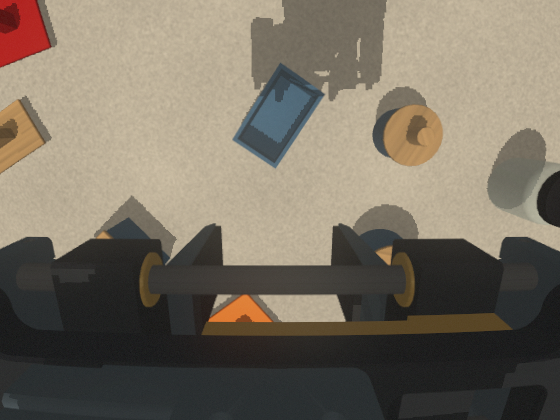

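```bash
python3 - <<'E'
from rim import *
im=cv2.imread('pics/w10.png');s,c=pickle.load(open('w10.pkl','rb'))
q=rimcont(im,(225,55,108,120),rim=False)
print('ob',[np.round(v,4) for v in cv2.minAreaRect(ray(c,q,.055)[:,:2].astype('f4'))])
im=cv2.imread('pics/w9.png');s,c=pickle.load(open('w9.pkl','rb'))
h=cv2.cvtColor(im,cv2.COLOR_BGR2HSV); m=(h[...,1]>85)&(h[...,0]<25); m[:85]=0;m[190:]=0;m[:,:310]=0;m[:,430:]=0
q=max(comps(m),key=len);P=ray(c,q,.081)[:,:2].astype('f4');print('large',[np.round(v,4) for v in cv2.fitEllipse(P)])
E
```

```text
ob [array([0.436 , 0.1176]), array([0.0663, 0.1102]), np.float64(56.5728)]
large [array([0.6498, 0.2727]), array([0.1054, 0.1059]), np.float64(2.3505)]
```

```bash
python3 -m jog '[{"linear":[0,10,-55],"roll":10,"hand":0.3},{"linear":[0,20,-115],"roll":20,"hand":0.3},{"linear":[0,30,-175],"roll":30,"hand":0.3},{"linear":[0,40,-235],"roll":40,"hand":0.3},{"linear":[0,50,-295],"roll":50,"hand":0.3},{"linear":[20,58,-350],"roll":60,"hand":0.3},{"linear":[60,60,-395],"roll":62.9,"hand":0.3},{"linear":[110,60,-405],"roll":62.9,"hand":0.3},{"linear":[160,60,-405],"roll":62.9,"hand":0.3},{"linear":[170,60,-405],"roll":62.9,"hand":0.3},{"linear":[170,60,-405],"roll":62.9,"hand":0.3},{"linear":[170,60,-405],"roll":62.9,"hand":0.3}]'; python3 - <<'E'
from station import *
from rim import *
s=sense();c=get_calibration('wrist');im=np.ascontiguousarray(read_camera('wrist')[:,:,::-1]);print(s['position'],s['ee_rot'][:,2])
cv2.imwrite('pics/w11.png',im);pickle.dump((s,c),open('w11.pkl','wb'))
h=cv2.cvtColor(im,cv2.COLOR_BGR2HSV); m=(h[...,1]>85)&(h[...,0]<25); m[:100]=0;m[264:]=0;m[:,:225]=0;m[:,335:]=0
q=max(comps(m),key=len);P=ray(c,q,.016)[:,:2].astype('f4');print([np.round(v,4) for v in cv2.minAreaRect(P)])
E
```

```text
time_s: 24.28
position: [0.4618, -0.288, 0.1173]
ee_rot: [[0.002, -0.457, 0.89], [-0.002, 0.89, 0.457], [-1.0, -0.002, 0.001]]
contact_force: [0.6, 0.3, -0.5]
grip_width: 0.0637
[ 0.46184703 -0.287963    0.11730478] [0.88968364 0.45657566 0.00129916]
[array([ 0.4598, -0.2865]), array([0.0713, 0.1128]), np.float64(27.1895)]
```

View pics/w11.png

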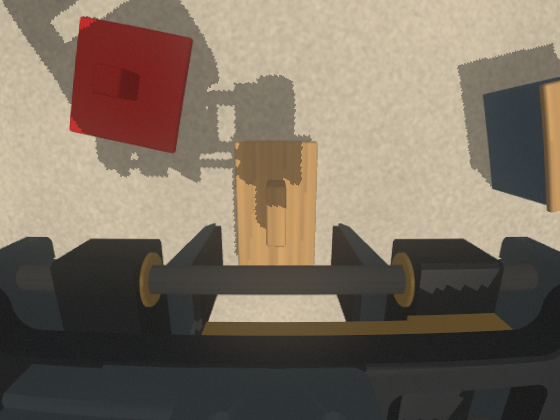

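```bash
python3 -m jog '[{"linear":[45,1.2,-0.5],"roll":0,"hand":0.3},{"linear":[80,1.2,-0.5],"roll":0,"hand":0.3},{"linear":[95.5,1.2,-0.5],"roll":0,"hand":0.3},{"linear":[95.5,1.2,-0.5],"roll":0,"hand":0.3},{"linear":[95.5,1.2,-0.5],"roll":0,"hand":0.5},{"linear":[95.5,1.2,-0.5],"roll":0,"hand":0.7},{"linear":[95.5,1.2,-0.5],"roll":0,"hand":0.95},{"linear":[95.5,1.2,-0.5],"roll":0,"hand":0.95},{"linear":[95.5,1.2,-0.5],"roll":0,"hand":0.95},{"linear":[95.5,1.2,-0.5],"roll":0,"hand":0.95}]' 25
```

```text
time_s: 25.58
position: [0.4597, -0.2866, 0.02]
ee_rot: [[0.0, -0.456, 0.89], [-0.0, 0.89, 0.456], [-1.0, -0.0, 0.0]]
contact_force: [0.1, 1.3, 2.9]
grip_width: 0.0154
```

```bash
python3 -m jog '[{"linear":[-30,0,0],"roll":0,"hand":0.95},{"linear":[-75,10,5],"roll":0,"hand":0.95},{"linear":[-100,55,24],"roll":-6,"hand":0.95},{"linear":[-100,105,46],"roll":-12,"hand":0.95},{"linear":[-100,158,69],"roll":-18,"hand":0.95},{"linear":[-100,210,92],"roll":-24,"hand":0.95},{"linear":[-100,262,115],"roll":-29.4,"hand":0.95},{"linear":[-100,312,137],"roll":-29.4,"hand":0.95},{"linear":[-100,352,154],"roll":-29.4,"hand":0.95},{"linear":[-100,371.7,162.9],"roll":-29.4,"hand":0.95},{"linear":[-100,371.7,162.9],"roll":-29.4,"hand":0.95},{"linear":[-100,371.7,162.9],"roll":-29.4,"hand":0.95}]';python3 -m jog '[{"linear":[0,0,0],"roll":0,"hand":0.95},{"linear":[0,0,0],"roll":0,"hand":0.95}]'; python3 - <<'E'
from station import *
from rim import *
s=sense();c=get_calibration('wrist');im=np.ascontiguousarray(read_camera('wrist')[:,:,::-1]);print(s['position'],s['ee_rot'][:,2])
cv2.imwrite('pics/w12.png',im)
E
```

```text
time_s: 27.08
position: [0.4349, 0.118, 0.1198]
ee_rot: [[-0.0, -0.834, 0.551], [-0.0, 0.551, 0.834], [-1.0, 0.0, -0.0]]
contact_force: [-0.2, -0.4, -1.7]
grip_width: 0.0157
time_s: 27.32
position: [0.4351, 0.1179, 0.1199]
ee_rot: [[-0.0, -0.834, 0.552], [-0.0, 0.552, 0.834], [-1.0, 0.0, -0.0]]
contact_force: [-0.2, -0.4, -1.6]
grip_width: 0.0157
[0.4351112  0.11788313 0.11989247] [ 5.52172207e-01  8.33730082e-01 -5.98748660e-05]
```

View pics/w12.png

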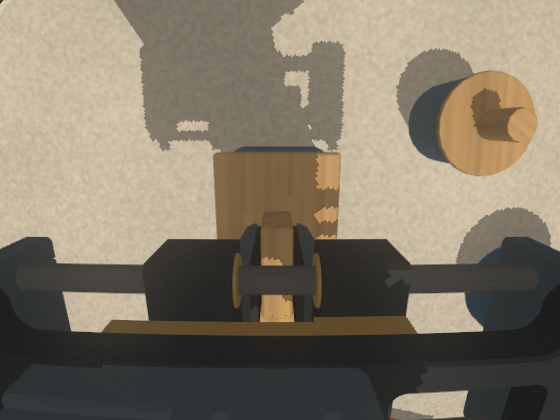

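Lid is aligned over the oblong canister. Lower 55 mm.

```bash
python3 -m jog '[{"linear":[26,0,0],"roll":0,"hand":0.95},{"linear":[40,0,0],"roll":0,"hand":0.95},{"linear":[48,0,0],"roll":0,"hand":0.95},{"linear":[52,0,0],"roll":0,"hand":0.95},{"linear":[54,0,0],"roll":0,"hand":0.95},{"linear":[55,0,0],"roll":0,"hand":0.95},{"linear":[55,0,0],"roll":0,"hand":0.95}]'
```

```text
time_s: 28.25
position: [0.4352, 0.1186, 0.0651]
ee_rot: [[0.0, -0.834, 0.551], [0.0, 0.551, 0.834], [-1.0, -0.0, 0.0]]
contact_force: [-0.7, 0.4, -0.4]
grip_width: 0.0163
```

```bash
python3 -m jog '[{"linear":[1,0,0],"roll":0,"hand":0.95},{"linear":[1,0,0],"roll":0,"hand":0.95}]'
```

```text
time_s: 28.5
position: [0.4353, 0.1185, 0.0649]
ee_rot: [[-0.0, -0.834, 0.551], [-0.0, 0.551, 0.834], [-1.0, -0.0, -0.0]]
contact_force: [-7.7, -2.3, 22.4]
grip_width: 0.016
```

```bash
python3 -m jog '[{"linear":[0,0,0],"roll":0,"hand":0.8},{"linear":[0,0,0],"roll":0,"hand":0.6},{"linear":[0,0,0],"roll":0,"hand":0.5},{"linear":[-30,0,0],"roll":0,"hand":0.4},{"linear":[-70,0,0],"roll":0,"hand":0.3},{"linear":[-120,-20,0],"roll":-10,"hand":0.3},{"linear":[-165,-60,3],"roll":-20,"hand":0.2},{"linear":[-210,-100,6],"roll":-30,"hand":0},{"linear":[-250,-145,9],"roll":-33.5,"hand":0},{"linear":[-290,-190,12],"roll":-33.5,"hand":0},{"linear":[-335,-230,15],"roll":-33.5,"hand":0},{"linear":[-335,-236,15],"roll":-33.5,"hand":0}]';python3 -m jog '[{"linear":[0,0,0],"roll":0,"hand":0},{"linear":[0,0,0],"roll":0,"hand":0},{"linear":[0,0,0],"roll":0,"hand":0},{"linear":[0,0,0],"roll":0,"hand":0}]'; python3 - <<'E'
from station import *
from rim import *
s=sense();c=get_calibration('wrist');im=np.ascontiguousarray(read_camera('wrist')[:,:,::-1]);print(s['position'],s['ee_rot'][:,2])
cv2.imwrite('pics/w13.png',im);pickle.dump((s,c),open('w13.pkl','wb'))
for n in ('scene','side'): cv2.imwrite(f'pics/{n}9.png',read_camera(n)[:,:,::-1])
E
```

```text
time_s: 30.0
position: [0.6429, -0.0003, 0.4022]
ee_rot: [[0.005, -1.0, 0.0], [-0.0, 0.0, 1.0], [-1.0, -0.005, -0.0]]
contact_force: [-0.6, 0.9, -0.7]
grip_width: 0.0913
time_s: 30.5
position: [0.6398, 0.0012, 0.3986]
ee_rot: [[-0.0, -1.0, -0.001], [-0.0, -0.001, 1.0], [-1.0, 0.0, -0.0]]
contact_force: [0.4, 0.1, -0.1]
grip_width: 0.0913
[0.63981941 0.00122146 0.39861998] [-1.20205202e-03  9.99999277e-01 -9.83443851e-06]
```

View pics/w13.png

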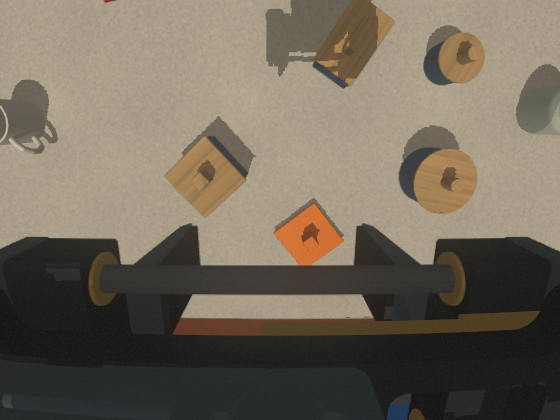

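View pics/side9.png

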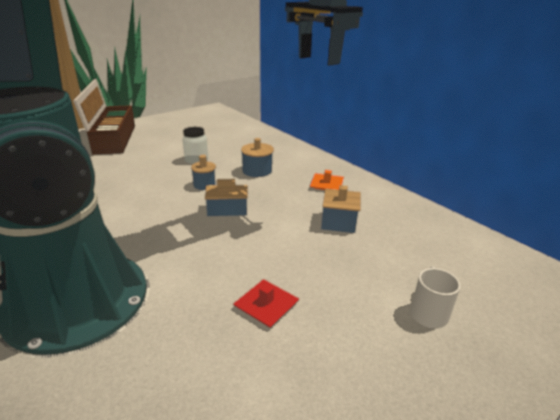

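```bash
python3 -m jog '[{"linear":[30,50,50],"roll":0,"hand":0},{"linear":[60,90,90],"roll":0,"hand":0},{"linear":[80,120,117],"roll":0,"hand":0},{"linear":[80,120,117],"roll":0,"hand":0},{"linear":[80,120,117],"roll":0,"hand":0},{"linear":[80,120,117],"roll":0,"hand":0}]'; python3 - <<'E'
from station import *
from rim import *
s=sense();c=get_calibration('wrist');im=np.ascontiguousarray(read_camera('wrist')[:,:,::-1]);print(s['position'])
cv2.imwrite('pics/w14.png',im)
def wm(im,roi):
    h=cv2.cvtColor(im,cv2.COLOR_BGR2HSV); m=(h[...,1]>85)&(h[...,0]<25); k=np.zeros_like(m);x,y,w,hh=roi;k[y:y+hh,x:x+w]=1;return max(comps(m&k),key=len)
q=wm(im,(215,30,130,160)); print('ob',[np.round(v,4) for v in cv2.minAreaRect(ray(c,q,.061)[:,:2].astype('f4'))])
im=cv2.imread('pics/w13.png');s,c=pickle.load(open('w13.pkl','rb'))
for n,roi,z in (('sq',(155,125,105,95),.074),('sm',(430,28,60,60),.066),('la',(408,140,75,80),.081)):
    P=ray(c,wm(im,roi),z)[:,:2].astype('f4'); print(n,[np.round(v,4) for v in cv2.minAreaRect(P)],[np.round(v,4) for v in cv2.fitEllipse(P)])
E
```

```text
time_s: 31.4
position: [0.5212, 0.1173, 0.3197]
ee_rot: [[0.001, -1.0, 0.0], [0.0, 0.0, 1.0], [-1.0, -0.001, 0.0]]
contact_force: [0.4, -0.2, 0.2]
grip_width: 0.091
[0.52119319 0.11734387 0.31965669]
ob [array([0.4357, 0.1168]), array([0.0715, 0.115 ]), np.float64(56.5526)]
sq [array([ 0.6454, -0.1159]), array([0.0954, 0.0953]), np.float64(41.8739)] [array([ 0.6454, -0.1159]), array([0.1105, 0.1119]), np.float64(125.2672)]
sm [array([0.4578, 0.2843]), array([0.0746, 0.0746]), np.float64(68.0876)] [array([0.458 , 0.2841]), array([0.0735, 0.0749]), np.float64(19.356)]
la [array([0.6495, 0.2715]), array([0.1061, 0.1062]), np.float64(48.786)] [array([0.6494, 0.2715]), array([0.1053, 0.1063]), np.float64(150.5172)]
```

View pics/w14.png

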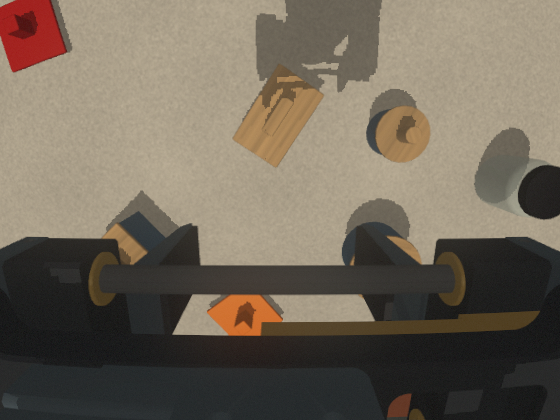

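```bash
python3 - <<'E'
import cv2,numpy as np
a=cv2.imread('pics/side9.png')[130:245,180:380];b=cv2.imread('pics/scene9.png')[130:290,240:420]
cv2.imwrite('pics/z.png',np.vstack([cv2.resize(a,(520,299)),cv2.resize(b,(520,300))]))
E
```

```text
(no output)
```

View pics/z.png

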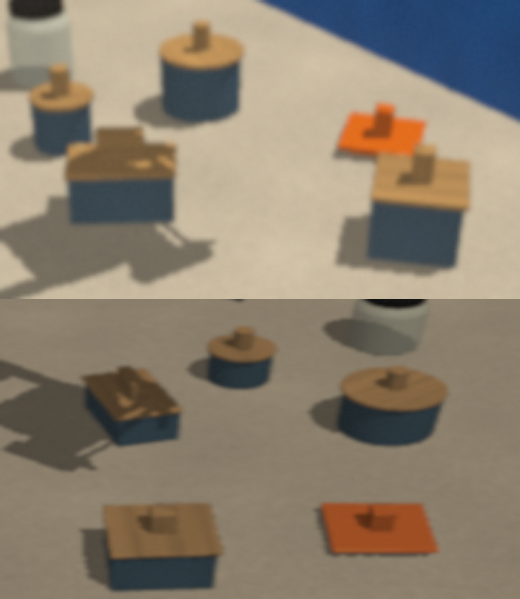

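All four lids sit flat and centred within about 3 mm. Handing in.

```bash
python3 -c "
from station import *
print(sense()['qvel'].round(2)); print(sign_off())"
```

```text
[-0.06  0.    0.44  0.06 -0.02  0.12]
the job is handed in; nothing more can be done
None
```

All four lids are on their own canisters, and I handed the job in at about 31 s of the 122 s allowed. Each lid was gripped at 25 N, lowered until it made light contact (10–22 N) at the expected seated height, and released.

**Last checks (wrist camera, before handing in):**

| Lid | Offset from canister centre | Angle to canister sides |
|---|---|---|
| Oblong | about 1 mm | within 0.1° |
| Square | about 1 mm | within 0.2° |
| Small | about 0.7 mm just after placing, 2.6 mm in the final view | round |
| Large | about 1.7 mm just after placing, 2.9 mm in the final view | round |

- **Height and flatness:** At the seated height, the flange sizes measured within 1–3 mm of those given. The scene and side views also show all four lids flat. I did not measure tilt directly.
- **Jar, mug and decoys:** The jar and mug look unmoved in the pictures, but I did not measure them again at the end. The arm never went near the red and orange pieces.
- **Readings that disagreed:** The small and large lids read 1–2 mm differently between views, about the calibration error. My first estimate of the oblong canister was about 5 mm out because it was cut off in that picture. I used later full views of it, which agreed within 1 mm.

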